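Right the slumped pattern box and hang the caddy on its hook

TASK

Tidy the desk organiser: the flat pattern-card box has slumped over the low divider into the space below the hook. First push it up so that it stands upright on its long thin edge, flush against the organiser's end panel; then hang the empty grey caddy on the hook by the middle of its handle, so that it hangs about level and free of the box. Leave the mug, the jar and the glue bottle where they are.

Things in the scene. Friction and masses are not known exactly. Their poses are not given: they have to be found in the camera images.
- organiser: White organiser, fixed on the desk. Origin on the desk under the hook; x away from the robot, y left, z up; 'org' below means this frame, mm. Base slab x -170..120, y -140..80, top z 12. Low divider y -58..-53, x -170..70, top z 62. End panel on the right (see point). Steel post 20 x 20 at x 110, y 0, top z 270, carries the single hook, which points to -x.
- hook_seat (a point): Lowest place of the hook, on top of its bar, where the handle comes to rest: org x 20, y 0, z 229. Axes as org. The hook is 8 mm round bar: from the post (x 105, z 250, bar centre) it slopes down towards the robot to x 20, z 225, then rises to its tip.
- hook_tip (a point): Centre of the upturned hook tip's round end, radius 4: org x 0, y 0, z 248. The handle must pass over it (its top is z 252). Axes as org.
- panel_face (a point): Middle of the inner (+y) face of the organiser's upright end panel, against which the box belongs: org x -75, y -130, z 67. The panel is 12 thick, x -170..70, top z 122. Axes as org.
- box: Cardboard box 170 (x) x 36 (y) x 120 high (z), about 0.3 kg, loose. Origin: centre of its 170 x 36 underside. Starts leaning 32 deg to org +y on the divider: lower +y edge on the base at org y -90, top +y edge at org y -26, z 114, middle at org x -75 +-10. Pushed there to -y, best rising with that edge, it pivots up and stands by itself; flush: origin at org y -112, z 12.
- caddy: Empty open grey metal caddy, 70 (x) x 130 (y) x 60 high, walls 4, about 0.25 kg, loose on the desk. Origin: centre of its underside, z up. A rigid handle of 10 mm round steel bar stands in its yz plane: arms rise from the end walls (y +-62, z 50) to y +-50, joined by a level straight bar at z 145 (bar centre), y -50..50.
- handle_mid (a point): Centre of the caddy's level handle bar, 145 mm above the caddy's underside. Axes as the caddy's (the bar runs along y).
- mug: Blue ceramic mug, radius 40, 95 high, loose; leave alone. Origin: centre of its underside.
- jar: Amber glass jar with a black cap, radius 34, 85 high, loose; leave alone. Origin: centre of its underside.
- glue: White glue bottle with a red cap, radius 28, 140 high, loose; leave alone. Origin: centre of its underside.
Not all that is in view belongs to the job. What is shaped like the caddy but red is not meant.

How it is judged:
By the outcome, as a careful person would: the job done as asked, in the order asked, and still so for the second after the job is handed in, with the robot touching nothing.
It also fails if it takes over 64 s, if anything falls off the work surface, if the arm or the gripper's body presses on something with over 40 N, if the wrist force passes 120 N, or if a joint passes its speed limit or range.

ROBOT

A 7-joint arm with a two-finger parallel gripper is mounted at the origin on the work surface. World frame = base frame: x ahead of the robot, y to its left, z up, the work surface at z = 0. Lengths are in mm, angles in rad, forces in N, time in s.
With the tool pointing down it reaches from about 400 to 875 mm from the base axis. Payload 19.3 kg.
Tool frame: the origin (TCP) lies at the very end of the fingers, on their centre line; the grasp point (between the pads) lies 19 mm behind it (grip_point_offset is the z of the grasp point in the tool frame, in mm); z points along the fingers, y is the line along which they close (so a half turn about z gives the same grasp; the last joint's range is limited). The gripper opens to 85 mm and grips with 20 to 120 N. Pads are 22 mm wide; open, the fingers measure 114 mm over their backs; the gripper's body (76 mm by 85 mm) begins 54 mm behind the grasp point. The pads swing forward as they close: fully open they stand 13 mm farther back than shut.
Start: joints at [-1.315, 0.521, -0.036, 1.599, 0.021, 1.021, -0.113], TCP at [200.06, 592.107, 231.291] pointing down, gripper open.
Joint ranges: [-2.91, 2.91], [-0.3, 2.13], [-1.5, 1.42], [0.17, 2.43], [-1.26, 4.41], [0.16, 1.93], [-2.52, 2.52]. Speed limits (rad/s): [1.89, 1.89, 2.39, 2.39, 3.01, 3.01, 3.01].

INTERFACE

Orientations are given as a 3x3 rotation matrix whose columns are the frame's x, y, z axes.
In Python, from workcell import movep, movel, goto_joints, open_gripper, clamp, wait, inverse_kinematics, read_state, camera, PlanningError, finish_job, grip_point_offset gives the robot as it stands. Calls block until the motion is done:
- movep(position, orientation): joint-space move of the TCP to a pose.
- movel(position, frame=None, max_speed=150, guard=None): straight line of the TCP; frame=None keeps the orientation; max_speed is the mean speed in mm/s. With guard (N) it stops when the force on the tool has changed by that much, and returns True; else False.
- goto_joints(angles): joint-space move.
- open_gripper() and clamp(): open the fingers fully, or close them until they stop; the grip force is fixed at half the most.
- wait(seconds).
- inverse_kinematics(position, orientation): joint angles nearest the present ones, or None.
- read_state(): the state.
- camera(name): name is "scene" or "top" or "wrist"; returns a dict with "image" (384x512x3 uint8, blue, green, red), "range_z" (384x512 float32, mm along the optical axis (not along the pixel's ray), 0 where there is no reading), "fx", "fy", "cx", "cy" (pixels), "cam_to_world" (4x4, takes a point from camera to world coordinates). Camera axes: x right, y up, looking along -z (the intrinsics and any distortion apply to the point x, -y, -z); pixel columns grow to the right and rows downward; lengths in mm; the calibration is good to about 2 mm. A picture is of the moment at which its call begins.
A pose or a line that the arm cannot do raises PlanningError and nothing moves.
- finish_job(): hands the job in; it is judged then, once.
The state is a dict: "time": time; "qpos": joint angles; "qvel": joint speeds; "joint_efforts": joint torques, N m; "eef_pos": TCP position; "tool_rot": TCP orientation; "ft_force": force on the tool from outside, world axes, zero at the start; "torque": the same for the moment, N m; "finger_gap": finger opening in mm; "gripper_force": force on a finger pad.
Only numpy, scipy, OpenCV 4.12 (cv2) and the standard library are available. Lean on these libraries where they do the work, as an engineer would, in place of code of your own. Each camera call takes 0.05 s, during which the arm holds its last target. There are 200 camera calls.

## Working session

There is one attempt and no reset: what is moved stays moved. The work goes in short steps, each a Python script; the robot and the scene stay as the last script left them, time stands still between calls to the robot, and variables do not carry over. Pictures are saved under pics/ and viewed, at most 10 in all, crops included, and the job is handed in when it is done.

```bash
mkdir -p pics; ls; cat > h.py <<'E'
import numpy as np, cv2
from workcell import *
def cloud(c):
    z=c["range_z"]; v,u=np.mgrid[:z.shape[0],:z.shape[1]]
    p=np.stack([(u-c["cx"])/c["fx"]*z,-(v-c["cy"])/c["fy"]*z,-z,np.ones_like(z)],-1)
    P=(p@np.array(c["cam_to_world"]).T)[...,:3]; P[z==0]=np.nan
    return P
E
python3 - <<'E'
from h import *
im=[]
for n in ("scene","top"):
    c=camera(n); np.savez("/tmp/"+n,**c); im.append(c["image"]); print(n,c.keys(),np.round(c["cam_to_world"],3).tolist(),c["fx"])
    cv2.imwrite(f"pics/{n}0.png",cv2.resize(c["image"],(800,600),interpolation=cv2.INTER_CUBIC))
s=read_state();print(s["time"],s["tool_rot"],s["ft_force"],grip_point_offset)
E
```

```text
pics
scene dict_keys(['image', 'range_z', 'fx', 'fy', 'cx', 'cy', 'cam_to_world']) [[0.871, -0.33, 0.364, 1003.518], [0.491, 0.564, -0.664, -662.219], [0.014, 0.757, 0.653, 890.031], [0.0, 0.0, 0.0, 1.0]] 399.6808448324196
top dict_keys(['image', 'range_z', 'fx', 'fy', 'cx', 'cy', 'cam_to_world']) [[-0.007, 0.99, -0.139, 460.778], [-1.0, -0.006, 0.006, 79.804], [0.005, 0.139, 0.99, 1165.869], [0.0, 0.0, 0.0, 1.0]] 355.2008776848189
0.1 [[-9.47385008e-01  3.20096210e-01 -2.49141019e-04]
 [ 3.20096297e-01  9.47384493e-01 -9.91495125e-04]
 [-8.13414947e-05 -1.01907674e-03 -9.99999477e-01]] [ 0.04581338  0.58310386 -0.05870516] -18.700000000000003
```

View pics/scene0.png

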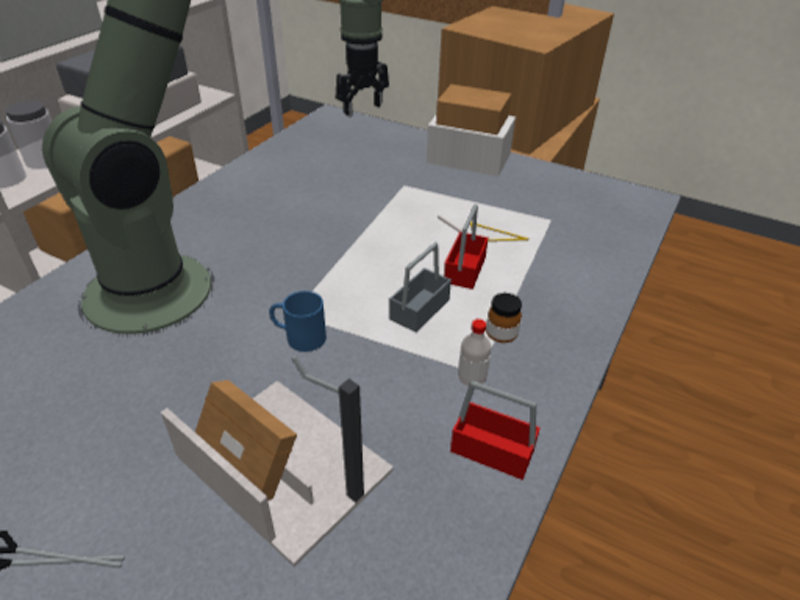

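View pics/top0.png

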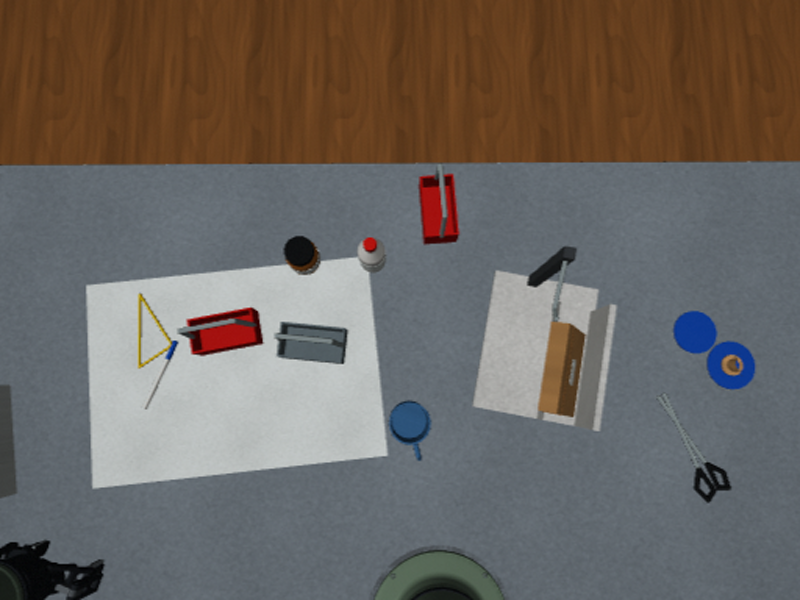

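The scene picture shows the grey caddy at (420,300) and the organiser with the leaning box at (270,450). The top view puts the caddy at (312,342), the mug at (410,420), the glue at (370,253), the jar at (300,253), the organiser at (550,350) and the post at (568,253). Next I'll measure them from the range data.

```bash
cat > m.py <<'E'
from h import *
C={n:dict(np.load(f"/tmp/{n}.npz")) for n in("scene","top")}
P={n:cloud(C[n]) for n in C}
def rc(pts):
    r=cv2.minAreaRect(pts[:,:2].astype(np.float32)); return np.round(r[0],1),np.round(r[1],1),round(r[2],2)
s=1.5625
t=P["top"]; 
for nm,(u,v) in dict(caddy=(325,352),mug=(410,420),jar=(300,250),glue=(370,245),post=(572,252),panel=(604,340),box=(560,350),slab=(510,340),red=(438,225)).items():
    print(nm,np.round(t[int(v/s),int(u/s)],1))
allp=np.concatenate([P[n].reshape(-1,3) for n in P]); src=np.repeat([0,1],t.shape[0]*t.shape[1])
ok=~np.isnan(allp[:,0]); allp=allp[ok]; src=src[ok]
def sel(c,r,z0,z1,k=None):
    m=(np.hypot(*(allp[:,:2]-c).T)<r)&(allp[:,2]>z0)&(allp[:,2]<z1)
    if k is not None: m&=src==k
    return allp[m]
np.savez("/tmp/all",p=allp,s=src)
for k in(0,1):
    print("slab",rc(sel(t[int(340/s),int(530/s),:2],260,8,16,k)) )
    q=sel(t[int(340/s),int(604/s),:2],160,117,127,k); print("panel+",len(q),q.mean(0) if len(q) else 0, rc(q) if len(q)>5 else 0)
    q=sel(t[int(252/s),int(572/s),:2],60,262,276,k); print("post",len(q),q.mean(0) if len(q) else 0)
    q=sel(t[int(342/s),int(312/s),:2],90,138,155,k); print("handle",len(q),rc(q) if len(q)>5 else 0, q.mean(0) if len(q) else 0)
    q=sel(t[int(342/s),int(312/s),:2],85,52,64,k); print("rim",len(q),rc(q))
    q=sel(t[int(342/s),int(312/s),:2],85,9,64,k); print("body",len(q),rc(q))
    q=sel(t[int(420/s),int(410/s),:2],70,88,99,k); print("mug",rc(q))
    q=sel(t[int(250/s),int(370/s),:2],60,60,150,k); print("glue",rc(q))
    q=sel(t[int(250/s),int(300/s),:2],50,60,150,k); print("jar",rc(q))
E
python3 m.py
```

```text
caddy [533.7 229.4   5.7]
mug [394.8  54.7   7.3]
jar [731.1 271.2  86.2]
glue [728.7 131.5 141.1]
post [ 680.2 -211.9  268.4]
panel [ 546.8 -312.   116.8]
box [ 526.  -225.1  126.5]
slab [ 556.7 -155.2   12.6]
red [805.  -10.    4.9]
slab (array([ 540.1, -211.1]), array([224.4, 293.2]), 78.74)
panel+ 978 [ 509.21774302 -270.54886885  121.67211577] (array([ 530.5, -255.5]), array([133.1, 265.7]), 78.97)
post 103 [ 680.13437109 -208.79150506  268.29264895]
handle 86 (array([551.1, 250.3]), array([107.5,   9.8]), 83.6) [551.90114073 245.21433383 147.04681517]
rim 200 (array([551.1, 250.7]), array([133.4,  75.1]), 84.05)
body 797 (array([551. , 250.7]), array([135.5,  75.1]), 83.98)
mug (array([393.2,  57.1]), array([76.1, 81.4]), 36.54)
glue (array([733.3, 122.8]), array([55.2, 44.4]), 25.4)
jar (array([732.2, 273.8]), array([58.6, 60. ]), 52.85)
slab (array([ 549.6, -167.9]), array([303.7, 290.6]), 78.68)
panel+ 735 [ 502.49703482 -261.19913664  121.67443035] (array([ 528., -253.]), array([135.5, 260.7]), 79.44)
post 70 [ 678.28967403 -205.07641226  268.96298598]
handle 134 (array([550.3, 251.7]), array([108.4,  10.1]), 83.71) [550.24445876 251.87230475 148.6248059 ]
rim 163 (array([550.6, 252.9]), array([130.5,  70. ]), 83.85)
body 302 (array([550.5, 252. ]), array([132.2,  70.2]), 83.9)
mug (array([392.6,  58.2]), array([77.9, 77.2]), 63.65)
glue (array([728.3, 131.3]), array([52. , 55.1]), 7.28)
jar (array([731.3, 275.8]), array([60.1, 57.8]), 29.59)
```

```bash
cat >> h.py <<'E'
YAW=np.radians(-11.25); O=np.array([570.5,-186.6])
def R2(a): return np.array([[np.cos(a),-np.sin(a)],[np.sin(a),np.cos(a)]])
def W(x,y,z): return [*(O+R2(YAW)@[x,y]),z]
def toorg(P): return np.concatenate([(P[...,:2]-O)@R2(YAW),P[...,2:]],-1)
def ori(a,s=1):   # tool down, tool y along s*(x axis of a frame with yaw a)
    y=s*np.array([np.cos(a),np.sin(a),0]); z=np.array([0,0,-1.]); return np.column_stack([np.cross(y,z),y,z])
E
python3 - <<'E'
from h import *
d=np.load("/tmp/all.npz"); q=toorg(d["p"]); s=d["s"]
def pr(n,m): 
    for k in(0,1):
        a=q[m&(s==k)]
        if len(a)>3: print(n,k,len(a),"lo",np.round(np.percentile(a,2,0),1),"hi",np.round(np.percentile(a,98,0),1),"med",np.round(np.median(a,0),1))
x,y,z=q.T; near=(abs(x)<250)&(abs(y)<250)
pr("post",near&(z>262)&(x>80)); pr("hook",near&(z>215)&(x<90)&(abs(y)<40))
pr("hooktip",near&(z>240)&(x<10)&(abs(y)<40))
pr("slab",near&(abs(z-12)<4)); pr("panel",near&(abs(z-122)<4)&(y<-120)); 
pr("box",near&(z>75)&(y>-120)&(y<0)&(x<40)&(z<160)); pr("boxedge",near&(z>100)&(y>-60)&(y<0)&(x<40)&(z<160)); pr("div",near&(abs(z-62)<5)&(y>-65)&(y<-40))
for a in (YAW,):
  for sg in(1,-1):
    for p in (W(-75,0,330),W(-75,0,90),W(-75,-83,80),W(20,30,215),W(-60,30,300),[547,281,300],[547,281,126]):
        j=inverse_kinematics(p,ori(a,sg)); print(sg,np.round(p),None if j is None else np.round(j,2))
E
```

```text
post 0 103 lo [100.4  -9.5 262.5] hi [121.2  10.3 271. ] med [112.5  -0.9 268.8]
post 1 70 lo [100.2  -7.1 262.8] hi [119.9  12.1 272.7] med [109.5   2.9 269.2]
hook 0 135 lo [  1.1  -3.6 228.1] hi [ 86.3   3.7 250.2] med [ 34.9  -1.  238.3]
hook 1 109 lo [ -0.9  -1.9 228. ] hi [ 88.    5.9 251.3] med [ 44.9   2.8 239.7]
hooktip 0 23 lo [ -1.8  -2.8 240.2] hi [  9.2   4.  251.5] med [4.50e+00 1.00e-01 2.46e+02]
hooktip 1 14 lo [ -3.3  -0.5 242.7] hi [  8.7   5.3 252.4] med [  2.1   3.1 248. ]
slab 0 4083 lo [-164.3 -135.8    8.6] hi [160.6 184.8  15.2] med [45.6 -3.2 11.7]
slab 1 4025 lo [-166.9 -127.4    8.3] hi [116.9  81.8  15.5] med [-14.7   4.5  11.7]
panel 0 501 lo [-164.2 -141.5  118.6] hi [  69.  -129.2  124.2] med [ -34.6 -135.5  121.6]
panel 1 352 lo [-164.7 -140.3  118.3] hi [  65.2 -127.4  124.8] med [ -53.3 -133.5  121.4]
box 0 2020 lo [-148.9  -91.2   76.3] hi [ 17.6 -27.5 131.9] med [-54.1 -65.8 111.3]
box 1 1090 lo [-150.4  -88.7   78.7] hi [ 13.4 -25.1 132.8] med [-69.6 -47.7 119.6]
boxedge 0 726 lo [-148.9  -59.7  106.5] hi [ 17.6 -25.8 132.9] med [-53.9 -46.4 124.5
[... 456 characters left out ...]
 -161.  215.] [-0.3   0.64  0.73  1.66 -0.49  1.03  0.4 ]
1 [ 518. -145.  300.] [-0.45  0.42  0.85  1.77 -0.35  1.11  0.32]
1 [547 281 300] [-0.84  0.47  0.4   1.56 -0.2   1.15 -0.59]
1 [547 281 126] [-0.78  0.65  0.31  1.73 -0.26  0.8  -0.54]
-1 [ 497. -172.  330.] [-0.64  0.65  1.4   1.77 -0.66  1.31 -2.42]
-1 [ 497. -172.   90.] [-0.51  1.03  1.22  2.01 -1.17  1.06 -2.04]
-1 [ 481. -253.   80.] [-0.34  1.08  1.22  1.97 -1.2   1.09 -1.89]
-1 [ 596. -161.  215.] [-0.5   0.89  1.22  1.67 -0.89  1.24 -2.41]
-1 [ 518. -145.  300.] [-0.66  0.73  1.4   1.78 -0.75  1.3  -2.42]
-1 [547 281 300] [-0.37  0.46 -0.29  1.53  0.14  1.17  2.26]
-1 [547 281 126] [-0.33  0.65 -0.36  1.7   0.29  0.84  2.13]
```

```bash
sed -i 's/-186.6\]/-185.8]/' h.py; python3 - <<'E'
from h import *
B=ori(YAW); X=-66
movep(W(X,15,320),B); clamp()
movel(W(X,15,89),max_speed=200)
movel(W(X,-12,89),max_speed=100)
f0=np.array(read_state()["ft_force"])
for t in (64,71,78,84,90):
    a=np.radians(t)
    g=movel(W(X,-79+120*np.cos(a),-13+120*np.sin(a)),max_speed=60,guard=30)
    s=read_state(); print(t,g,np.round(s["ft_force"]-f0,1),np.round(toorg(np.array(s["eef_pos"])),1))
    if g: break
wait(.3)
c=camera("scene"); np.savez("/tmp/scene",**c); cv2.imwrite("pics/s1.png",c["image"][200:384,80:280].repeat(3,0).repeat(3,1))
q=toorg(cloud(c)).reshape(-1,3); x,y,z=q.T
m=(x>-140)&(x<0)&(abs(z-132)<3)&(y<-60)&(y>-150); print(np.round(np.percentile(q[m],[2,50,98],axis=0),1)); print(read_state()["time"])
E
```

```text
64 False [-0.2  0.2  1. ] [-65.9 -26.6  95. ]
71 False [-1.7 -0.7 -0.3] [-66.  -40.4 100.6]
78 False [-0.1 -0.9 -0.3] [-66.  -54.5 104.5]
84 False [-1.1 -1.2  1.2] [-66.  -66.9 106.4]
90 False [-0.5 -0.5 -0.2] [-66.1 -79.5 107. ]
[[-136.8 -126.7  129.3]
 [ -64.5 -109.3  131.7]
 [  -2.1  -90.2  134.4]]
7.7167
```

View pics/s1.png

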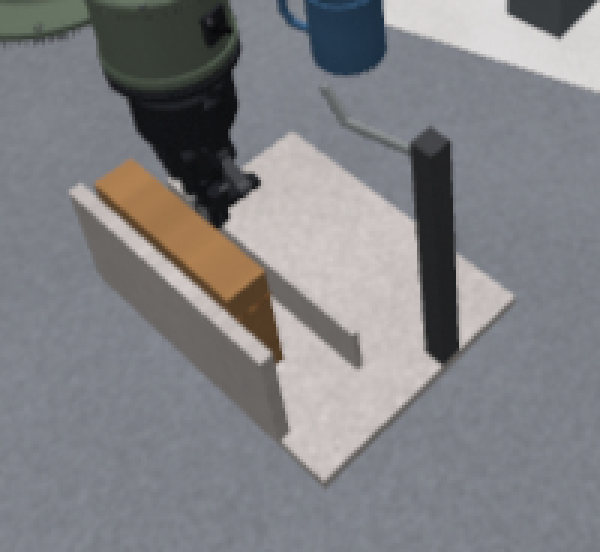

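The box stands upright, with its top at (185,230) in the crop. It is about 4 mm short of the panel, so I'll press it flush at a lower point.

```bash
python3 - <<'E'
from h import *
X=-68
movel(W(X,-68,100),max_speed=80); movel(W(X,-70,78),max_speed=80)
g=movel(W(X,-88,78),max_speed=20,guard=14)
s=read_state(); print(g,np.round(s["ft_force"],1),np.round(toorg(np.array(s["eef_pos"])),1))
movel(W(X,-66,80),max_speed=80); movel(W(X,-50,200),max_speed=200)
for n in("scene","top"):
    c=camera(n); q=toorg(cloud(c)).reshape(-1,3); x,y,z=q.T
    for lo,hi in((-145,-110),(-30,0)):
        m=(x>lo)&(x<hi)&(abs(z-132)<3)&(y<-60)&(y>-150); print(n,np.round(np.percentile(q[m],[2,50,98],axis=0)[:,1:],1).tolist())
    m=(x>-140)&(x<0)&(z>80)&(z<115)&(y>-115)&(y<-75); print("face",np.round(np.percentile(q[m],[10,50,90],axis=0)[:,1:],1).tolist() if m.any() else 0)
    if n=="top": cv2.imwrite("pics/t1.png",c["image"][130:300,270:430].repeat(3,0).repeat(3,1))
print(read_state()["time"])
E
```

```text
True [0.7 2.1 1. ] [-68.1 -81.2  77.8]
scene [[-126.8, 129.3], [-109.3, 131.7], [-91.9, 134.1]]
scene [[-126.7, 129.4], [-109.6, 131.8], [-91.6, 134.5]]
face 0
top [[-92.3, 129.6], [-91.3, 129.9], [-90.0, 130.6]]Traceback (most recent call last):
  File "<stdin>", line 10, in <module>
    return _quantile_unchecked(
        a, q, axis, out, overwrite_input, method, keepdims, weights)
    return _ureduce(a,
                    func=_quantile_ureduce_func,
    ...<5 lines>...
                    overwrite_input=overwrite_input,
                    method=method)
    r = func(a, **kwargs)
    result = _quantile(arr,
                       quantiles=q,
    ...<2 lines>...
                       out=out,
                       weights=wgt)
    slices_having_nans = np.isnan(arr[-1, ...])
                                  ~~~^^^^^^^^^
IndexError: index -1 is out of bounds for axis 0 with size 0
```

```bash
python3 - <<'E'
from h import *
X=-68
movel(W(X,-66,80),max_speed=200); wait(.2); f0=np.array(read_state()["ft_force"])
for y in (-76,-80,-82,-83,-84,-85,-86,-87):
    g=movel(W(X,y,74),max_speed=15 if y<-76 else 60,guard=28); s=read_state(); f=R2(YAW).T@(s["ft_force"]-f0)[:2]
    print(y,g,np.round(f,1),np.round(toorg(np.array(s["eef_pos"]))[1:],1))
    if g or abs(f[1])>15: break
c=camera("scene"); q=toorg(cloud(c)).reshape(-1,3); x,y,z=q.T
for lo,hi in((-145,-110),(-30,0)):
    m=(x>lo)&(x<hi)&(abs(z-132)<3)&(y<-60)&(y>-150); print(np.round(np.percentile(q[m],[2,50,98],axis=0)[:,1:],1).tolist())
    m=(x>lo)&(x<hi)&(abs(z-122)<3)&(y<-126)&(y>-150); print("panel",np.round(np.percentile(q[m],[2,50,98],axis=0)[:,1:],1).tolist())
cv2.imwrite("pics/s2.png",c["image"][230:384,80:230].repeat(4,0).repeat(4,1)[:600])
print(read_state()["time"])
E
```

```text
-76 False [1.6 0.9] [-76.5  73.9]
-80 False [1.1 0.1] [-80.  74.]
-82 False [1.1 5.1] [-81.1  73.9]
-83 False [ 1.2 11.2] [-81.1  73.9]
-84 False [ 1.2 17.6] [-81.1  73.7]
[[-129.6, 129.5], [-113.3, 131.9], [-95.3, 134.4]]
panel [[-142.4, 119.5], [-135.9, 122.1], [-129.2, 124.3]]
[[-130.0, 129.8], [-112.4, 132.3], [-94.6, 134.4]]
panel [[-142.1, 119.8], [-136.2, 122.0], [-129.2, 124.0]]
12.8333
```

View pics/s2.png

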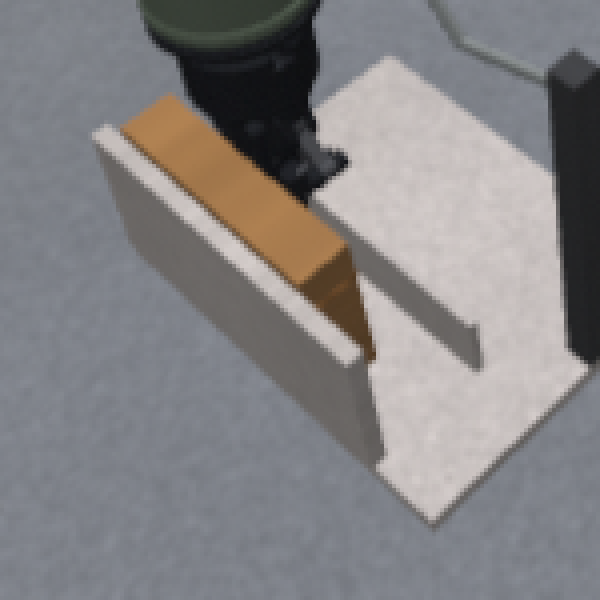

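While pressed, the top touches the panel (edge (125,130)–(300,285)), but the bottom stays out by about 3 mm and seems jammed by friction. I'll press again with the tool rising.

```bash
cat >> h.py <<'E'
def boxy():
    c=camera("scene"); q=toorg(cloud(c)).reshape(-1,3); x,y,z=q.T; r=[]
    for lo,hi in((-145,-110),(-30,0)):
        m=(x>lo)&(x<hi)&(abs(z-132)<3)&(y<-60)&(y>-150); r.append(np.round(np.percentile(q[m],[2,50,98],axis=0)[:,1],1).tolist())
    return r
E
python3 - <<'E'
from h import *
X=-68
def rep(): s=read_state(); print(np.round(R2(YAW).T@s["ft_force"][:2],1),np.round(s["ft_force"][2],1),np.round(toorg(np.array(s["eef_pos"]))[1:],1))
rep()
movel(W(X,-84,84),max_speed=30); rep(); 
movel(W(X,-70,84),max_speed=80); wait(.2); print(boxy())
movel(W(X,-76,64),max_speed=80)
movel(W(X,-80,64),max_speed=20);rep()
movel(W(X,-84,74),max_speed=20); rep(); movel(W(X,-85,80),max_speed=20);rep()
movel(W(X,-70,84),max_speed=80); wait(.2); print(boxy(), read_state()["time"])
B=ori(YAW)
for d in (30,40,45):
  for sg in (1,-1):
    a=np.radians(d); ax=np.array([np.cos(YAW),np.sin(YAW),0])
    Rt=cv2.Rodrigues(-ax*a)[0]@ori(YAW,sg); print(d,sg,Rt[:,2].round(2),inverse_kinematics(W(-75,-60,60),Rt),inverse_kinematics(W(-75,-94,50),Rt))
E
```

```text
[-0.4 17.3] 4.2 [-81.1  73.8]
[-1.4 13.6] 1.4 [-81.5  83.6]
[[-121.8, -104.7, -86.7], [-122.1, -105.1, -87.3]]
[-0.9 12.3] 1.6 [-78.  64.]
[-1.6 17. ] -0.7 [-80.9  73.7]
[-1.9 21.6] 1.6 [-81.3  79.6]
[[-122.5, -104.6, -87.9], [-123.1, -106.0, -87.9]] 16.3833
30 1 [-0.1  -0.49 -0.87] [-0.5775471   0.97545449  0.90563382  2.03635091 -0.42175226  0.48065355
  0.26043721] [-0.50073887  0.9842488   0.88218388  2.03944723 -0.43761508  0.42860646
  0.32067492]
30 -1 [-0.1  -0.49 -0.87] [-0.10576823  0.71283614  0.17164517  2.01415118  0.71447188  0.64291885
  2.34907248] [-0.06026042  0.73486342  0.19855602  2.01883135  0.74763536  0.58979986
  2.36894717]
40 1 [-0.13 -0.63 -0.77] [-0.69936248  1.11751485  0.98298882  2.02609804 -0.35985435  0.49560655
  0.10999458] [-0.63011008  1.12797174  0.96533877  2.03557942 -0.37769533  0.43286934
  0.16254571]
40 -1 [-0.13 -0.63 -0.77] [-0.225188    0.78727002  0.21660989  2.00407783  0.82260286  0.74346796
  2.16555752] [-0.18365128  0.80928818  0.24650786  2.0150816   0.87019995  0.6851406
  2.16433191]
45 1 [-0.14 -0.69 -0.71] [-0.7515833   1.19622241  1.0167236   2.01559674 -0.3397504   0.51414954
  0.04669159] [-0.68471432  1.2058186   0.99856552  2.02762093 -0.34975886  0.44650815
  0.08647152]
45 -1 [-0.14 -0.69 -0.71] [-0.27232447  0.83034081  0.22909314  1.99343038  0.860112    0.80204686
  2.092183  ] [-0.23212928  0.85239397  0.25916711  2.00696522  0.9117754   0.74299185
  2.0832777 ]
```

```bash
cat >> h.py <<'E'
def rep(): s=read_state(); print(np.round(R2(YAW).T@s["ft_force"][:2],1),np.round(s["ft_force"][2],1),np.round(toorg(np.array(s["eef_pos"])),1),round(s["time"],2))
def tilt(d): return cv2.Rodrigues(-np.array([np.cos(YAW),np.sin(YAW),0])*np.radians(d))[0]@ori(YAW)
E
python3 - <<'E'
from h import *
X=-70; T=tilt(30)
movel(W(X,-40,200),max_speed=250)
movep(W(X,-77+70,47+121),T)
movel(W(X,-77,47),max_speed=150,guard=12); rep()
for y in (-79,-81,-82,-83,-84,-85):
    g=movel(W(X,y,47),max_speed=15,guard=25); rep()
    if g: break
print(boxy())
cv2.imwrite("pics/s3.png",camera("scene")["image"][200:384,80:280].repeat(3,0).repeat(3,1))
E
```

```text
[ 1.7 -9.4] -1.5 [-71.1 -70.3  63.9] 18.56
[-0.3 -1.3] 6.4 [-70.1 -80.   47.1] 20.11
[ 0.  -0.4] 0.2 [-70.2 -81.3  46.8] 20.39
[-0.2 -0.9] 0.3 [-70.1 -82.   46.9] 20.64
[0.3 0.7] -0.4 [-70. -83.  47.] 20.89
[0.1 1.8] 0.2 [-69.9 -84.   47. ] 21.14
[0.3 0.8] 0.2 [-70. -85.  47.] 21.39
[[-128.8, -112.0, -93.7], [-128.6, -110.5, -93.1]]
```

View pics/s3.png

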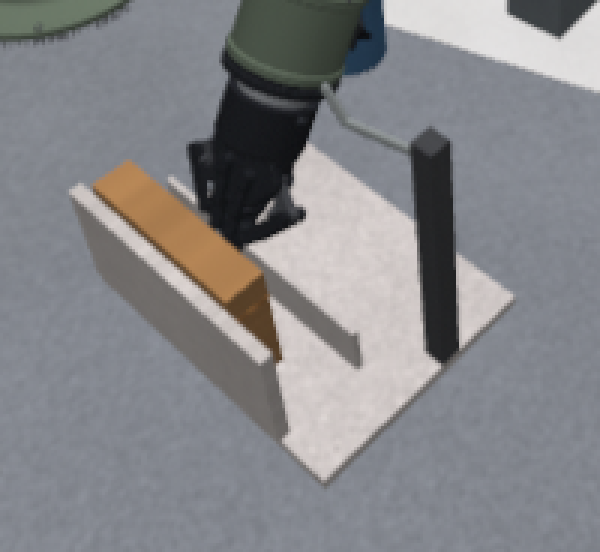

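The box slid nearly to the panel with very little force: only a thin gap remains along the edge (100,190)–(230,300). I'll carry on until firm contact.

```bash
python3 - <<'E'
from h import *
X=-70
for y in (-86,-87,-88,-89,-90):
    g=movel(W(X,y,47),max_speed=15,guard=15); rep()
    s=read_state()
    if g or (R2(YAW).T@s["ft_force"][:2])[1]>8: break
print(boxy())
movel(W(X,-80,50),max_speed=60); wait(.2); print(boxy()); rep()
E
```

```text
[0.1 0.3] 0.3 [-70.  -86.1  47. ] 21.74
[1.1 1.9] 0.1 [-70.  -86.9  46.9] 21.99
[-0.7 10.2] 3.3 [-69.9 -87.1  46.8] 22.24
[[-130.2, -112.3, -94.8], [-129.5, -112.3, -95.0]]
[[-129.7, -112.5, -94.8], [-129.7, -112.8, -95.1]]
[0.4 0.2] -0.3 [-70.1 -80.3  50. ] 22.83
```

The box is flush and upright: its centre is at about y -112.5, after the force was released. Next I'll pick up the caddy.

```bash
python3 - <<'E'
from h import *
movel(W(-70,-5,175),max_speed=150)
cy=np.radians(-6.1); c=np.array([550.7,251.4]); g=c+R2(cy)@[0,-30]
movel(W(-80,40,300),ori(YAW),max_speed=200)
open_gripper()
movep([*g,260],ori(cy)); movel([*g,125],max_speed=150,guard=15); rep()
clamp(); print("gap",read_state()["finger_gap"],read_state()["gripper_force"])
movel([*g,275],max_speed=120); rep()
t=camera("top"); np.savez("/tmp/t2",**t)
P=cloud(t).reshape(-1,3); m=(np.hypot(*(P[:,:2]-c).T)<110); h=P[m&(P[:,2]>283)&(P[:,2]<305)]
print(read_state()["finger_gap"])
cv2.imwrite("pics/t2.png",t["image"][150:300,150:330].repeat(3,0).repeat(3,1))
E
```

```text
[-0.1 -0.8] -0.0 [-101.6  395.1  125.8] 27.98
gap 8.10873978631034 58.49104821681976
[-1.2  0.2] -2.9 [-102.3  394.9  274.4] 30.08
7.847151886756637
```

View pics/t2.png

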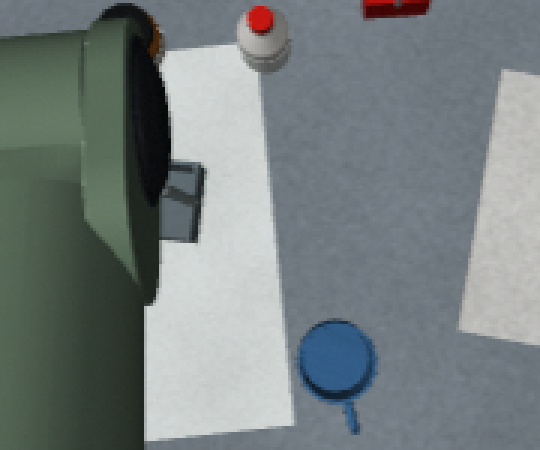

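The caddy is lifted: its end shows at (185,200), the load reads about 2.9 N, and the mug and glue are untouched. I'll carry it to just in front of the hook and measure how it hangs in the grip.

```bash
python3 - <<'E'
from h import *
movel(W(-75,-30,273),ori(YAW),max_speed=150); wait(.2); rep()
c=camera("scene"); np.savez("/tmp/s4",**c); q=toorg(cloud(c)).reshape(-1,3)
x,y,z=q.T; 
m=(abs(x+75)<60)&(y>-20)&(y<90)&(z>284)&(z<305); print("handle",m.sum(),np.round(np.percentile(q[m],[2,50,98],axis=0),1).tolist() if m.any() else 0)
m=(abs(x+75)<60)&(abs(y)<100)&(z>150)&(z<215); print("body",m.sum(),np.round(np.percentile(q[m],[1,50,99],axis=0),1).tolist())
cv2.imwrite("pics/s4.png",c["image"][130:350,90:290].repeat(3,0).repeat(3,1)[:600])
E
```

```text
[-0.3  0. ] -2.4 [-75.  -29.8 273. ] 33.33
handle 68 [[-79.0, 11.5, 284.6], [-71.3, 37.2, 294.3], [-68.9, 54.1, 297.8]]
body 1993 [[-109.7, -66.0, 150.3], [-75.1, -3.2, 181.3], [-38.6, 63.5, 209.6]]
```

View pics/s4.png

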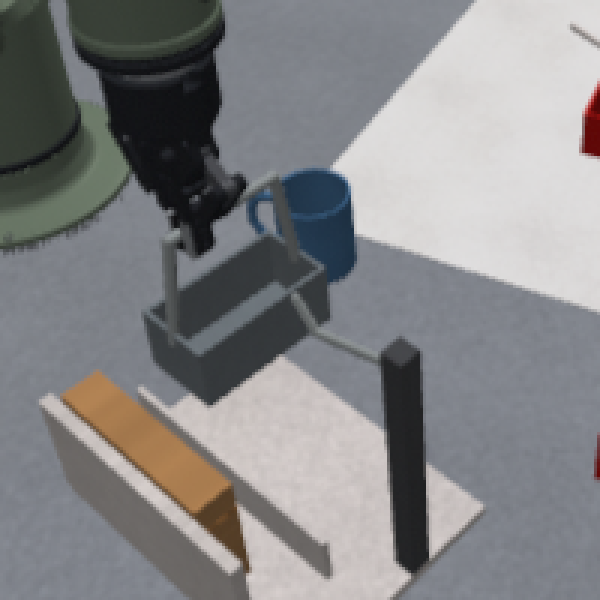

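The caddy hangs level in the grip and is centred to within about 1 mm of the hook plane. The hook tip at (297,297) sits in front of the opening, so I'll hang it now.

```bash
python3 - <<'E'
from h import *
movel(W(-75,-30,248),max_speed=120)
g=movel(W(20,-30,248),max_speed=80,guard=12); rep(); print(g)
if not g:
    g=movel(W(20,-30,212),max_speed=25,guard=5); print(g); rep()
    wait(.2); c=camera("scene"); cv2.imwrite("pics/s5.png",c["image"][130:350,90:290].repeat(3,0).repeat(3,1)[:600])
E
```

```text
[-0.4  0. ] -3.9 [ 19.7 -30.  248.1] 35.08
False
True
[ 3.6 -0.5] 2.3 [ 20.5 -30.  217.3] 36.18
```

View pics/s5.png

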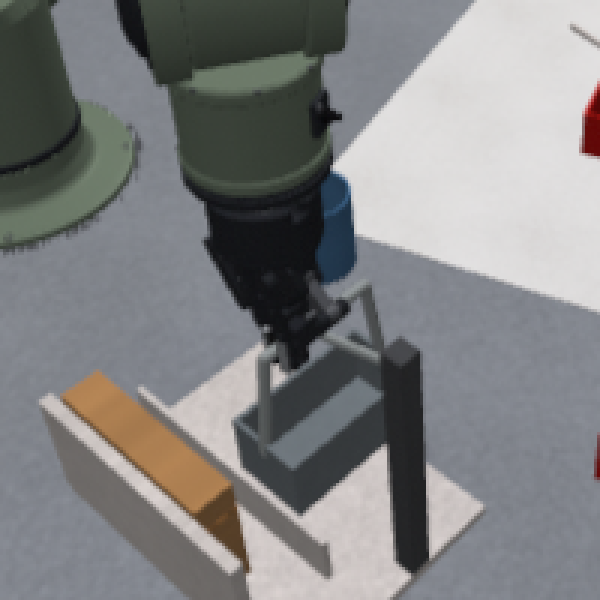

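The handle is over the hook, between the tip and the post, with contact felt. I'll release it and withdraw straight up.

```bash
python3 - <<'E'
from h import *
open_gripper(); wait(.2); rep()
movel(W(20,-30,330),max_speed=80); movel(W(-120,60,380),max_speed=200); wait(.5)
c=camera("scene"); q=toorg(cloud(c)).reshape(-1,3); x,y,z=q.T
m=(abs(x-20)<60)&(abs(y)<100)&(z>80)&(z<160)&(y>-85); print("body",np.round(np.percentile(q[m],[1,50,99],axis=0),1).tolist())
m=(abs(x-20)<15)&(abs(y)<60)&(z>225)&(z<250)&(abs(y)>8); k=np.polyfit(y[m],z[m],1); print("handle",m.sum(),np.round(np.percentile(q[m],[2,50,98],axis=0),1).tolist(),"tilt deg",np.degrees(np.arctan(k[0])))
print(boxy()); rep()
cv2.imwrite("pics/s6.png",c["image"][130:350,90:290].repeat(3,0).repeat(3,1)[:600])
E
```

```text
[-0.1  0.1] 0.4 [ 19.8 -29.9 217. ] 37.37
body [[-13.7, -66.4, 90.2], [9.0, -10.2, 117.6], [59.0, 63.0, 151.9]]
handle 196 [[18.5, -53.9, 225.9], [25.3, -11.6, 237.5], [30.9, 51.3, 240.9]] tilt deg -0.1334086151911477
[[-129.9, -113.4, -94.7], [-129.7, -111.9, -63.6]]
[0.1 0.6] 0.4 [-120.   60.  380.] 40.55
```

View pics/s6.png

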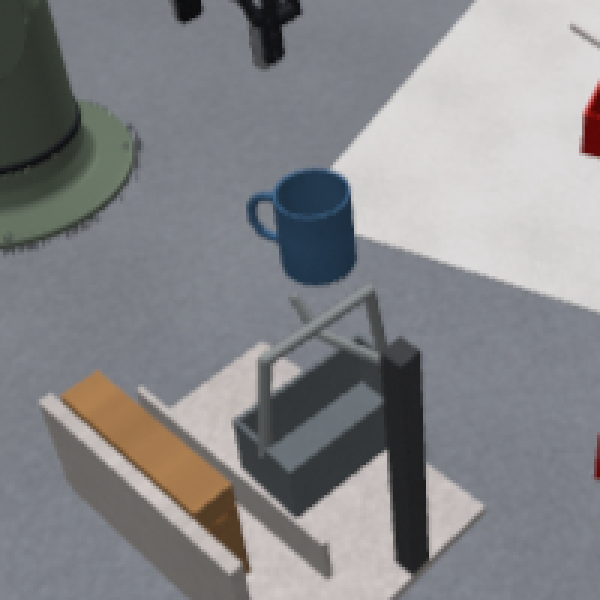

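The caddy hangs level (tilt about 0.1°) on the hook, with its handle from (263,360) to (372,290) crossing the hook. It is clear of the box, which is still flush, and the robot touches nothing.

```bash
python3 -c "
from h import *
wait(.5); print(finish_job())"
```

```text
the job is handed in; nothing more can be done
None
```

The job is handed in at about 41 s of the 64 s allowed: the box stands upright and flush against the end panel, the grey caddy hangs level by the middle of its handle, clear of the box, and I left the mug, jar and glue bottle where they were.

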